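# Dip the vacuum pump's oil gauge and hold it level for reading

### The arm

A 6-joint arm with a two-finger parallel gripper is mounted at the origin on the work surface. World frame = base frame: x ahead of the robot, y to its left, z up, the work surface at z = 0. Lengths are in m, angles in degrees, forces in N, time in s.
With the tool pointing down it reaches from about 0.325 to 0.85 m from the base axis. Payload 15.5 kg.
Tool frame: the origin (TCP) lies midway between the tips of the shut fingers; the grasp point (between the pads) lies 19 mm behind it; y points along the fingers, x is the direction in which the jaws open and shut, and the axes are right-handed (so a half turn about y gives the same grasp; the last joint's range is limited). The gripper opens to 91 mm and grips with 3 to 60 N. Pads are 32 mm wide; open, the fingers measure 118 mm over their backs; the gripper's body (76 mm by 178 mm) begins 60 mm behind the grasp point.
Start: joints at [61.908, 28.281, 77.091, -0, 74.628, -5.472], TCP at [0.24, 0.577, 0.214] pointing down, gripper open.
Joint ranges: [-166.48, 166.48], [-47.26, 123.95], [12.59, 153.08], [-70.14, 250.14], [6.76, 159.57], [-176.63, 176.63]. Speed limits (degrees/s): [108.29, 108.29, 147.25, 172.46, 172.46, 172.46].

### API

Orientations are given as a 3x3 rotation matrix whose columns are the frame's x, y, z axes.
In Python, from bench import ctrl gives the robot as it stands. The module is installed in compiled form; this text tells all that it offers. Calls block until the motion is done:
- ctrl.goto(position, orientation): joint-space move of the TCP to a pose.
- ctrl.move_l(position, vel=0.15, ori=None, contact_N=None): straight line of the TCP; ori=None keeps the orientation; vel is the mean speed in m/s. With contact_N (N) it stops when the force on the tool has changed by that much, and returns True; else False.
- ctrl.movej(angles): joint-space move.
- ctrl.command_gripper(opening): opening from 0.0 (shut) to 1.0 (fully open); the grip force is fixed at half the most; returns when the fingers have stopped.
- ctrl.sleep(seconds).
- ctrl.ik(position, orientation): joint angles nearest the present ones, or None.
- ctrl.read_camera(name): name is "side" or "top" or "wrist"; returns the picture (384x512x3 uint8, blue, green, red); there is no depth.
- ctrl.camera_params(name): a dict with "fx", "fy", "cx", "cy" (pixels), "D" ([k1, k2, p1, p2, k3] as OpenCV has them; the pictures are not rectified), "pose" (4x4, takes a point from camera to world coordinates); the wrist camera has in their place "T_tool_cam" (4x4, takes a point from camera to tool coordinates, whose origin is the TCP and whose axes are the tool frame's). Camera axes: x right, y up, looking along -z (the intrinsics and any distortion apply to the point x, -y, -z); pixel columns grow to the right and rows downward; lengths in m; the calibration is good to about 2 mm. A picture is of the moment at which its call begins: read the wrist's pose just before it. camera_params takes no time and is no camera call.
A pose or a line that the arm cannot do raises ctrl.MotionError and nothing moves.
- ctrl.sign_off(): hands the job in, once; it reports no verdict.
Readings, each from a call of its own:
- ctrl.current_t(): time.
- ctrl.current_q(): joint angles.
- ctrl.current_dq(): joint speeds.
- ctrl.current_effort(): joint torques, N m.
- ctrl.current_tool_pos(): TCP position.
- ctrl.current_eef_rot(): TCP orientation.
- ctrl.current_contact_force(): force on the tool from outside, world axes, zero at the start.
- ctrl.current_wrist_torque(): the same for the moment, N m.
- ctrl.current_grip_width(): opening from 0.0 (shut) to 1.0 (fully open).
Only numpy, scipy, OpenCV 4.12 (cv2) and the standard library are available. Lean on these libraries where they do the work, as an engineer would, in place of code of your own. Each camera call takes 0.05 s, during which the arm holds its last target. There are 200 camera calls.

### The job

Take the red-handled gauge rod from its orange rest, push it down the pump's slanted brass dip tube until its collar stops against the tube's mouth, and draw it right out again. Then present it for reading: finish while still holding the rod, level and still, with its tip over the black ring in the middle of the white tile and 5 to 12 cm above it, touching nothing but the gripper. Leave the flask, the rubber bulb and the wash bottle standing where they are.

Things in the scene. Friction and masses are not known exactly. Their poses are not given: they have to be found in the camera images.
- gauge: Gauge rod, loose, 100 g, level in its rest at the start. Origin: on its axis at the collar's stop face; +x along the axis to the tip, +z up as it lies. x 0 to 80 mm: steel rod, 9 mm diameter, three black rings near the tip. x -8 to 0: brass collar, 32 mm diameter. x -88 to -8: red handle, 16 wide (y) x 22 high (z), centred on the axis. Centre of mass 15 to 25 mm behind the origin, in the handle.
- gauge_tip (a point): The tip of the gauge rod: on its axis, 80 mm from the collar's stop face (body frame x = +80 mm).
- gauge_grip (a point): The middle of the gauge's red handle, on its axis (body frame x = -48 mm); a free place to grip across the 16 mm width.
- rest: Orange rest, fixed. Origin: on the table right below the gauge's origin at the start; +x to the gauge's tip end, z up. Base x -110 to +70 mm, 70 wide, 10 high. Two 8 mm thick posts with notches open upward: at x = +50 (under the rod) and x = -82 mm (under the handle's end). Gauge axis 70 mm, post tops 78 mm above the table. The gauge lifts straight up.
- pump: Bench vacuum pump, fixed. Origin: on the table under the middle of its base, z up. Base 140 (x) x 250 (y) x 14 mm; blue oil case x -55 to +55, y -120 to +10, 149 mm high, with a capped port to 179 mm; white motor, radius 52 mm, y +12 to +117, with a black box on top to 150 mm. The dip tube leans out of its +x side at y = -30 mm.
- dip_tube: Brass tube fixed to the pump, 94 mm long, 21 mm outside. Origin: centre of its open mouth, 150 mm above the table, 145 mm from the pump's middle. +z points out of the mouth along the axis, 32 deg above level, over the pump's +x. Bore 13 mm, 90 mm deep; the last 16 mm flare to 25 mm inside, 33 outside. The gauge's collar stops on the rim, gauge origin then within 2 mm of this one.
- tile: White reading tile, fixed, 110 x 110 x 8 mm, lying on the table, with a black ring (40 mm outside diameter) in its middle. Origin: centre of its underside, z up.
- tile_mark (a point): Centre of the black ring, on the tile's top face (8 mm above the table); z up.
- flask: Glass conical flask standing loose on the table, 72 mm foot, 102 mm high. Origin: centre of its underside, z up. Leave alone.
- bulb: Red rubber pipette bulb standing loose on the table, 56 mm diameter, 78 mm high. Origin: centre of its underside, z up. Leave alone.
- wash_bottle: White plastic wash bottle with red cap standing loose on the table, 60 mm diameter, 160 mm high. Origin: centre of its underside, z up. Leave alone.
Things that resemble listed ones, but are neither listed nor needed, are in the scene too. What is shaped like the gauge but blue, brown or pink is not meant.

How it is judged:
By the outcome, as a careful person would: the job done as asked, in the order asked, and still so for the second after the job is handed in, while the arm keeps its last pose, push and grip.
It also fails if it takes over 51 s, if anything falls off the work surface, if the arm or the gripper's body presses on something with over 40 N, if the wrist force passes 120 N, or if a joint passes its speed limit or range.

## Working session

There is one attempt and no reset: what is moved stays moved. The work goes in short steps, each a Python script; the robot and the scene stay as the last script left them, time stands still between calls to the robot, and variables do not carry over. Pictures are saved under pics/ and viewed, about 8 in all and at most 12, crops included, and the job is handed in when it is done.

```bash
mkdir -p pics
python3 - <<'E'
from bench import ctrl
import cv2,numpy as np
for n in ("top","side","wrist"):
    cv2.imwrite(f"pics/{n}0.png",ctrl.read_camera(n))
    print(n,{k:np.round(v,4).tolist() for k,v in ctrl.camera_params(n).items()})
print(ctrl.current_t(), ctrl.current_eef_rot())
E
python3 -c "
import cv2,numpy as np
a=[cv2.imread(f'pics/{n}0.png') for n in ('top','side')]
cv2.imwrite('pics/both0.png',cv2.resize(np.vstack(a),None,fx=1,fy=1)[:,:])"
```

```text
top {'fx': 417.5931, 'fy': 417.5931, 'cx': 254.8219, 'cy': 187.0037, 'D': [0.0007, 0.0, 0.0, 0.0, 0.0], 'pose': [[-0.028, 0.9933, -0.1121, 0.4221], [-0.9996, -0.0278, 0.003, 0.099], [-0.0002, 0.1122, 0.9937, 1.2528], [0.0, 0.0, 0.0, 1.0]]}
side {'fx': 449.3193, 'fy': 449.3193, 'cx': 248.5952, 'cy': 192.2982, 'D': [-0.0313, 0.0, 0.0, 0.0, 0.0], 'pose': [[0.6934, 0.4994, -0.5195, -0.3047], [-0.7205, 0.4698, -0.5101, -0.7052], [-0.0107, 0.7279, 0.6856, 1.1872], [0.0, 0.0, 0.0, 1.0]]}
wrist {'fx': 341.0834, 'fy': 341.0834, 'cx': 260.2576, 'cy': 190.7735, 'D': [-0.0533, 0.0, 0.0, 0.0, 0.0], 'T_tool_cam': [[1.0, -0.0005, 0.0006, 0.0005], [0.0007, 0.2624, -0.965, -0.1698], [0.0003, 0.965, 0.2624, 0.0732], [0.0, 0.0, 0.0, 1.0]]}
0.15 [[ 3.84589699e-01 -4.37856695e-04 -9.23087521e-01]
 [ 9.23087171e-01 -8.09712540e-04  3.84589937e-01]
 [-9.15830820e-04 -9.99999576e-01  9.27727962e-05]]
```

View pics/top0.png

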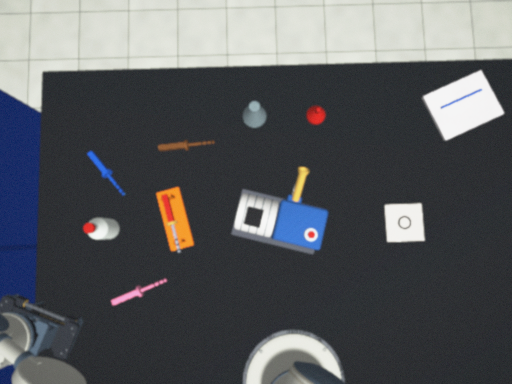

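View pics/side0.png

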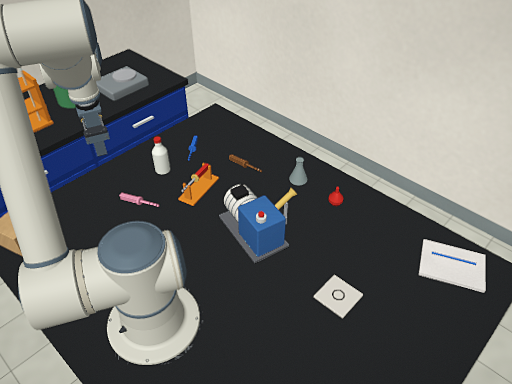

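Candidates for the gauge: red-handled one on the orange rest, top (170,215), which fits. The blue one at (105,172), brown at (185,146) and pink at (138,292) are loose look-alikes and not meant. For the tile: the one with the ring at (404,222), not the notepad at (462,105). The tube mouth is near top (303,170), with the flask at (254,113) and the bulb at (315,115).

```bash
cat > h.py <<'E'
import cv2,numpy as np
from bench import ctrl
def pose(n,tool=None):
    p=ctrl.camera_params(n)
    if n=="wrist":
        T=np.eye(4);T[:3,:3],T[:3,3]=tool; T=T@p["T_tool_cam"]
    else: T=np.array(p["pose"])
    return p,T
def KD(p): return np.array([[p["fx"],0,p["cx"]],[0,p["fy"],p["cy"]],[0,0,1.]]),np.array(p["D"],float)
def ray(n,px,tool=None):
    p,T=pose(n,tool);K,D=KD(p)
    u=cv2.undistortPoints(np.array(px,float).reshape(-1,1,2),K,D).reshape(-1,2)
    d=np.c_[u[:,0],-u[:,1],-np.ones(len(u))]@T[:3,:3].T
    return T[:3,3],d
def onz(n,px,z,tool=None):
    o,d=ray(n,px,tool); return o+d*((z-o[2])/d[:,2])[:,None]
def proj(n,P,tool=None):
    p,T=pose(n,tool);K,D=KD(p)
    c=(np.atleast_2d(P)-T[:3,3])@T[:3,:3]
    return cv2.projectPoints(c*[1,-1,-1],np.zeros(3),np.zeros(3),K,D)[0].reshape(-1,2)
def tri(rays):
    A=0;b=0
    for o,d in rays:
        d=d.ravel()/np.linalg.norm(d);M=np.eye(3)-np.outer(d,d);A=A+M;b=b+M@o
    return np.linalg.solve(A,b)
def tool(): return np.array(ctrl.current_eef_rot()),np.array(ctrl.current_tool_pos())
def blobs(img,lo,hi,amin=30):
    h=cv2.cvtColor(img,cv2.COLOR_BGR2HSV);m=cv2.inRange(h,np.array(lo),np.array(hi))
    n,l,s,c=cv2.connectedComponentsWithStats(m)
    return m,l,[(i,s[i].tolist(),c[i].round(1).tolist()) for i in range(1,n) if s[i,4]>=amin]
E
python3 - <<'E'
from h import *
t=cv2.imread("pics/top0.png");s=cv2.imread("pics/side0.png")
for n,im in(("top",t),("side",s)):
    for nm,lo,hi in (("red",(0,180,100),(5,255,255)),("orange",(8,200,120),(16,255,255)),("brass",(17,90,100),(30,255,255)),("white",(0,0,170),(179,40,255)),("blue",(105,150,80),(120,255,255))):
        m,l,b=blobs(im,lo,hi,25)
        for i,st,c in b:
            if st[4]>9000: continue
            ys,xs=np.where(l==i);r=cv2.minAreaRect(np.c_[xs,ys].astype(np.float32))
            print(n,nm,st,c,np.round(cv2.boxPoints(r),1).tolist() if nm in("red","orange","brass") else "")
print(onz("top",[[404,222]],.008),onz("top",[[254,113],[316,115],[108,228]],.05))
v=np.vstack([cv2.resize(t[150:260,140:340],(800,440),interpolation=2)])
v2=cv2.resize(s[150:260,170:310],(0,0),fx=4,fy=4,interpolation=2)
cv2.imwrite("pics/crop1.png",np.hstack([cv2.resize(t[150:260,150:340],(0,0),fx=2.3,fy=2.3,interpolation=2),cv2.resize(s[150:260,170:310],(0,0),fx=2.3,fy=2.3,interpolation=2)]))
E
```

```text
top red [307, 107, 18, 17, 247] [315.6, 115.0] [[307.0, 107.0], [324.0, 107.0], [324.0, 123.0], [307.0, 123.0]]
top red [162, 195, 11, 26, 129] [167.4, 207.4] [[161.60000610351562, 195.60000610351562], [166.5, 194.3000030517578], [173.39999389648438, 219.39999389648438], [168.5, 220.6999969482422]]
top red [83, 223, 11, 10, 80] [88.0, 227.6] [[83.0, 223.0], [93.0, 223.0], [93.0, 232.0], [83.0, 232.0]]
top orange [157, 187, 37, 64, 475] [171.7, 210.8] [[155.5, 192.60000610351562], [178.39999389648438, 186.5], [193.6999969482422, 244.60000610351562], [170.6999969482422, 250.60000610351562]]
top orange [179, 237, 8, 7, 40] [182.4, 240.0] [[178.6999969482422, 237.8000030517578], [185.10000610351562, 236.1999969482422], [186.5, 242.10000610351562], [180.1999969482422, 243.6999969482422]]
top brass [293, 166, 17, 35, 310] [300.1, 181.8] [[291.70001220703125, 199.60000610351562], [298.3999938964844, 164.89999389648438], [309.8999938964844, 167.10000610351562], [303.29998779296875, 201.8000030517578]]
top brass [166, 190, 26, 60, 517] [178.8, 221.5] [[157.39999389648438, 194.0], [177.1999969
[... 2831 characters left out ...]
e white [0, 251, 84, 133, 7010] [37.4, 321.9] 
side white [314, 275, 49, 43, 997] [337.9, 295.8] 
side white [107, 288, 92, 77, 3477] [151.6, 334.6] 
side white [334, 291, 9, 8, 62] [338.0, 294.4] 
side white [463, 304, 49, 80, 1907] [495.0, 356.6] 
side white [0, 356, 18, 28, 245] [5.7, 374.0] 
side blue [41, 86, 147, 106, 4660] [114.6, 139.0] 
side blue [188, 135, 10, 26, 112] [192.4, 146.0] 
side blue [0, 190, 7, 27, 109] [2.0, 205.2] 
side blue [238, 195, 47, 61, 1933] [261.4, 225.6] 
side blue [432, 252, 44, 13, 60] [453.0, 257.9] 
[[ 0.4455872  -0.34491206  0.008     ]] [[ 0.77812008  0.09164522  0.05      ]
 [ 0.7669137  -0.09138996  0.05      ]
 [ 0.45141124  0.51943239  0.05      ]]
```

View pics/crop1.png

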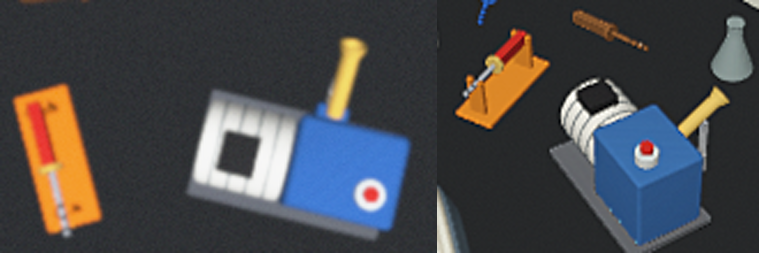

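The crop confirms it: red handle, brass collar and ringed rod lie on the orange rest, tip toward the robot. The tube's flared mouth points away from the robot. Next, a close look at the tube with the wrist camera, then at the gauge.

```bash
cat >> h.py <<'E'
def down(gx):  # tool down, tool z along horizontal gx
    z=np.array([gx[0],gx[1],0]);z/=np.linalg.norm(z);y=np.array([0,0,-1.]);return np.c_[np.cross(y,z),y,z]
E
python3 - <<'E'
from h import *
g=onz("top",[[167.4,207.4]],.081)[0];tip=onz("top",[[179,250]],.07)[0]
gx=(tip-g)[:2];gx/=np.linalg.norm(gx);print("grip",g,"tip",tip,gx,np.linalg.norm(tip-g))
m=onz("top",[[303.8,169]],.15)[0]; b=onz("top",[[298,199]],.11)[0];print("mouth",m,"dir",(b-m))
print("bore side check",proj("side",m))
d=(b-m)[:2];d/=np.linalg.norm(d)
ctrl.goto([m[0],m[1],.30],down(d));T=tool();im=ctrl.read_camera("wrist");cv2.imwrite("pics/w_tube.png",im);np.savez("w_tube.npz",R=T[0],p=T[1]);print(ctrl.current_t(),T[1],ctrl.current_q())
ctrl.goto([g[0],g[1],.25],down(gx));T=tool();im2=ctrl.read_camera("wrist");cv2.imwrite("pics/w_g.png",im2);np.savez("w_g.npz",R=T[0],p=T[1]);print(ctrl.current_t(),T[1],ctrl.current_q())
cv2.imwrite("pics/w_both.png",np.vstack([im[20:320],im2[20:320]]))
E
```

```text
grip [0.50360962 0.34251093 0.081     ] tip [0.38393677 0.31283265 0.07      ] [-0.97059865 -0.24070367] 0.12378768870846105
mouth [ 0.59128364 -0.03642779  0.15      ] dir [-0.0766384   0.01442786 -0.04      ]
bore side check [[293.11885705 190.35479243]]
2.725 [ 0.59129349 -0.03567659  0.29990971] [-9.23329245e+00  2.16350709e+01  7.45742844e+01  6.32081922e-03
  8.37975697e+01 -8.86236265e+01]
4.2333 [0.50427379 0.34165515 0.25017594] [ 2.84976940e+01  2.51719491e+01  7.66038898e+01 -1.30649156e-02
  7.82043987e+01 -7.53330061e+01]
```

View pics/w_both.png

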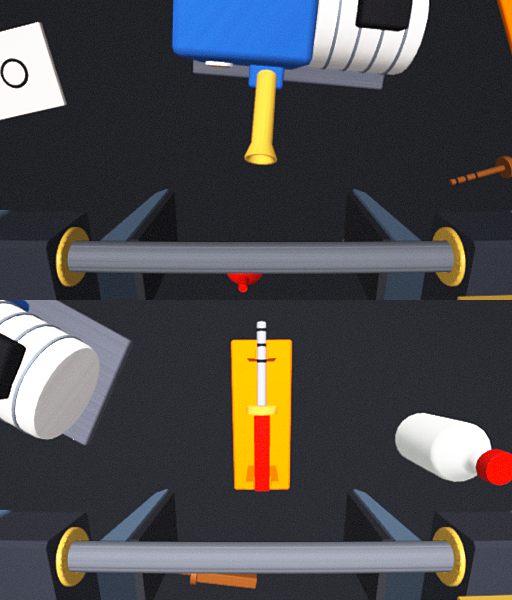

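The upper half shows the tube's flare with its mouth at about (261,178) in the full picture, and the ring of the tile at (14,93). The lower half shows the gauge vertical on the rest, with the collar at about (261,130), the tip at (261,42) and the handle end at (262,210). Next come exact positions from row midlines.

Run:
```python
from h import *
def rows(m,a,b,st):
    out=[]
    for r in range(a,b,st):
        x=np.where(m[r])[0]
        if len(x): out.append((r,int(x.min()),int(x.max()),len(x)))
    return out
d=np.load("w_tube.npz");T=(d["R"],d["p"]);im=cv2.imread("pics/w_tube.png")
h=cv2.cvtColor(im,cv2.COLOR_BGR2HSV);m=cv2.inRange(h,(15,80,60),(32,255,255));m[:60]=0;m[200:]=0;m[:,:220]=0;m[:,300:]=0
for r in rows(m,84,190,4)[:14]+rows(m,140,190,2): print(r,end=" ")
print()
g=im[40:160,0:70]; gm=(cv2.cvtColor(g,cv2.COLOR_BGR2GRAY)<90).astype(np.uint8)
n,l,s,c=cv2.connectedComponentsWithStats(gm)
print("tile",[(s[i].tolist(),(c[i]+[0,40]).tolist(),onz("wrist",[c[i]+[0,40]],.008,T)[0].round(4).tolist()) for i in range(1,n) if 30<s[i,4]<900])
d=np.load("w_g.npz");T=(d["R"],d["p"]);im=cv2.imread("pics/w_g.png");h=cv2.cvtColor(im,cv2.COLOR_BGR2HSV)
m=cv2.inRange(h,(0,200,80),(4,255,255));m[:,:230]=0;m[:,290:]=0;m[230:]=0
print("red",rows(m,120,215,6))
m=cv2.inRange(h,(20,60,60),(32,255,255));m[:,:230]=0;m[:,295:]=0;m[200:]=0
print("collar",[r for r in rows(m,110,145,2)])
m=cv2.inRange(h,(0,0,110),(179,50,255));m[:,:245]=0;m[:,280:]=0;m[130:]=0
print("rod",rows(m,36,125,5))
```

```text
(92, 259, 272, 14) (96, 257, 275, 19) (100, 257, 275, 19) (104, 257, 274, 18) (108, 256, 274, 19) (112, 255, 275, 21) (116, 255, 275, 21) (120, 254, 274, 21) (124, 254, 274, 21) (128, 253, 274, 22) (132, 253, 273, 21) (136, 253, 273, 21) (140, 253, 273, 21) (144, 252, 273, 22) (140, 253, 273, 21) (142, 252, 273, 22) (144, 252, 273, 22) (146, 252, 273, 22) (148, 252, 273, 22) (150, 252, 273, 22) (152, 251, 272, 22) (154, 251, 272, 22) (156, 251, 272, 22) (158, 251, 272, 22) (160, 251, 272, 22) (162, 251, 272, 22) (164, 250, 272, 23) (166, 249, 273, 25) (168, 247, 273, 27) (170, 247, 274, 28) (172, 246, 274, 29) (174, 245, 275, 31) (176, 244, 276, 33) (178, 244, 276, 33) (180, 245, 276, 32) (182, 248, 275, 28) (184, 255, 271, 17) 
tile [([1, 39, 27, 29, 190], [14.868421052631579, 93.05789473684212], [0.4481, -0.3449, 0.008])]
red [(138, 255, 268, 14), (144, 255, 268, 14), (150, 255, 268, 14), (156, 255, 268, 14), (162, 255, 268, 14), (168, 255, 268, 14), (174, 255, 268, 14), (180, 255, 268, 14), (186, 255, 268, 14), (192, 255, 268, 14), (198, 255, 268, 14), (204, 255, 268, 14), (210, 255, 268, 14)]
collar [(110, 233, 289, 47), (112, 233, 289, 47), (114, 233, 289, 47), (116, 233, 289, 47), (118, 233, 289, 47), (120, 233, 289, 47), (122, 233, 289, 47), (124, 233, 289, 47), (126, 233, 289, 57), (128, 233, 289, 57), (130, 233, 289, 57), (132, 233, 289, 56), (134, 233, 289, 57), (136, 234, 289, 40), (138, 233, 289, 41), (140, 233, 289, 41), (142, 234, 289, 40), (144, 234, 289, 40)]
rod [(41, 258, 264, 7), (46, 257, 265, 9), (51, 257, 265, 9), (56, 257, 265, 9), (61, 257, 265, 9), (66, 259, 264, 6), (71, 258, 265, 8), (76, 258, 265, 8), (86, 258, 265, 8), (91, 258, 265, 8), (96, 258, 265, 8), (101, 258, 265, 8), (106, 258, 265, 8), (111, 258, 265, 8), (116, 258, 265, 8), (121, 258, 265, 8)]
```

Run:
```python
from h import *
from scipy.optimize import brentq
d=np.load("w_tube.npz");T=(d["R"],d["p"])
M=onz("wrist",[[260.2,178]],.15,T)[0]
c,s=np.cos(np.radians(32)),np.sin(np.radians(32))
ax=lambda a:np.array([c*np.cos(a),c*np.sin(a),s])   # out of the mouth
def err(a):
    p=proj("wrist",M-.08*ax(a),T)[0]
    return p[0]-(260.2-(p[1]-178)*4.6/66)
a=brentq(err,-1,.6);print("mouth",M,"yaw deg",np.degrees(a),"80mm down px",proj("wrist",M-.08*ax(a),T))
t=cv2.imread("pics/top0.png");bm,l,b=blobs(t,(105,150,80),(120,255,255),1500)
m=(l==[i for i,st,_ in b if st[0]==273][0]);ys,xs=np.where(m);print("pump rect top angle",cv2.minAreaRect(np.c_[xs,ys].astype(np.float32)))
print("check top",proj("top",M),"side",proj("side",M))
d=np.load("w_g.npz");T=(d["R"],d["p"]);im=cv2.imread("pics/w_g.png");h=cv2.cvtColor(im,cv2.COLOR_BGR2HSV)
mm=cv2.inRange(h,(0,200,80),(4,255,255))[:235,258:266];r=np.where(mm.mean(1)>128)[0];print("red rows",r.min(),r.max())
P=onz("wrist",[[261.6,r.min()-.5],[261.6,r.max()+.5]],.081,T);tip=onz("wrist",[[261.2,40.5]],.07,T)[0]
print(P,tip,"len",np.linalg.norm(P[0]-P[1]),"dir",np.degrees(np.arctan2(*(tip-P[1])[1::-1])))
gx=(tip-P[1])[:2];gx/=np.linalg.norm(gx);G=P.mean(0)[:2];print("grip",G,"tip->grip",np.linalg.norm(tip[:2]-G),gx)
np.savez("m.npz",M=M,a=a,G=G,gx=gx)
R=np.c_[np.cross(np.array([s*np.cos(a),s*np.sin(a),-c]),-ax(a)),np.array([s*np.cos(a),s*np.sin(a),-c]),-ax(a)]
print(np.linalg.det(R))
for dd in(.11,0): print(ctrl.ik(M+ax(a)*(.048+dd)+.019*R[:,1],R))
```

```text
mouth [ 0.59223228 -0.03604505  0.15      ] yaw deg -15.019361894812107 80mm down px [[265.29140798 104.94936381]]
pump rect top angle ((301.1045837402344, 221.64219665527344), (49.650230407714844, 46.09846496582031), 14.38139533996582)
check top [[303.64219955 168.65288568]] side [[293.2116249 190.1623312]]
red rows 136 210
[[0.46756053 0.33374366 0.081     ]
 [0.54323286 0.35250502 0.081     ]] [0.38056621 0.31182203 0.07      ] len 0.07796339006093525 dir -165.95834326777253
grip [0.5053967  0.34312434] tip->grip 0.12869531416302155 [-0.97011958 -0.24262728]
0.9999999999999999
[ -8.79774491  25.59825743  91.11873361  -6.29427205  31.58928308
 -79.35041469]
[ -7.5280446   24.30585795 106.94641205 -13.34956282  17.41111818
 -70.87845214]
```

Run:
```python
from h import *
m=np.load("m.npz");G,gx=m["G"],m["gx"];R=down(gx)
ctrl.move_l([G[0],G[1],.051],vel=.15,ori=R)
ctrl.command_gripper(0.0);print(ctrl.current_grip_width(),ctrl.current_contact_force())
ctrl.move_l([G[0],G[1],.22],vel=.15)
T=tool();im=ctrl.read_camera("wrist");cv2.imwrite("pics/w_h.png",im);np.savez("w_h.npz",R=T[0],p=T[1])
print(ctrl.current_t(),T,ctrl.current_grip_width())
```

```text
0.17169901985162023 [0.51039685 0.4516688  0.24253305]
8.1667 (array([[-2.42599806e-01, -1.32320618e-03, -9.70125550e-01],
       [ 9.70126385e-01, -7.04879045e-04, -2.42599053e-01],
       [-3.62812604e-04, -9.99998876e-01,  1.45468075e-03]]), array([0.50497618, 0.34286287, 0.2191166 ])) 0.17387216813053066
```

View pics/w_h.png

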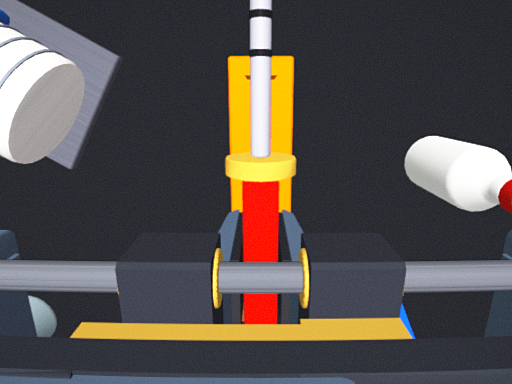

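The gauge is held and lifted clear of the rest. The collar is at about (261,166) and the rod runs up column 261 to the top edge.

Run:
```python
from h import *
d=np.load("w_h.npz");T=(d["R"],d["p"]);R,p=T;im=cv2.imread("pics/w_h.png");h=cv2.cvtColor(im,cv2.COLOR_BGR2HSV)
w=lambda *v:p+R@np.array(v)
print("exp rod axis",proj("wrist",[w(0,-.019,.058),w(0,-.019,.088),w(0,-.019,.1)],T).round(1).tolist(),"collar back top",proj("wrist",w(0,-.035,.040),T),"handle mid",proj("wrist",w(0,-.03,.02),T))
m=cv2.inRange(h,(0,0,150),(179,60,255));m[:,:240]=0;m[:,285:]=0
for r in(70,90,110,130,145): x=np.where(m[r])[0];print(r,x.min(),x.max())
m=cv2.inRange(h,(0,200,60),(4,255,255))[:,:];
for r in(190,205): x=np.where(m[r,200:320])[0]+200;print("red",r,x.min(),x.max())
mm=(m[150:240,258:266].mean(1)>128);print("red first row",150+np.argmax(mm))
# expected widths
for u in(.058,.09): print("w",u,np.diff(proj("wrist",[w(-.0045,-.019,u),w(.0045,-.019,u)],T)[:,0]),proj("wrist",w(0,-.019,u),T))
# black rings
b=(cv2.cvtColor(im,cv2.COLOR_BGR2GRAY)[:150,256:266].mean(1)<90);print("ring rows",np.where(b)[0])
```

```text
exp rod axis [[260.4, 133.8], [260.4, 61.8], [260.4, 31.3]] collar back top [[260.31529184 182.30115989]] handle mid [[260.30778663 224.09738712]]
70 251 270
90 251 269
110 251 269
130 251 269
145 251 269
red 190 243 277
red 205 243 277
red first row 183
w 0.058 [20.50532711] [[260.35232366 133.79241567]]
w 0.09 [21.57345713] [[260.37887062  56.79115541]]
ring rows [10 11 12 13 14 15 49 50 51 52 53 54 55]
```

In-hand pose agrees with the model to under 1 mm. Next: go via a raised waypoint to the pre-insertion pose and look.

```bash
cat >> h.py <<'E'
m_=np.load("m.npz");M=m_["M"];YAW=np.radians(-15.2)
_c,_s=np.cos(np.radians(32)),np.sin(np.radians(32))
AX=np.array([_c*np.cos(YAW),_c*np.sin(YAW),_s])
_y=np.array([_s*np.cos(YAW),_s*np.sin(YAW),-_c])
RI=np.c_[np.cross(_y,-AX),_y,-AX]
def ins(d,off=0): return M+off+AX*(.048+d)+.019*_y   # TCP when gauge origin is d outside mouth
E
python3 - <<'E'
from h import *
up=np.array([0,0,.08])
print(ctrl.ik(ins(.11)+up,RI))
ctrl.goto(ins(.11)+up,RI);print(ctrl.current_t())
ctrl.move_l(ins(.092),vel=.12)
ctrl.sleep(.2);T=tool();print(ctrl.current_t(),T[1]-ins(.092),np.abs(T[0]-RI).max())
im=ctrl.read_camera("wrist");s=ctrl.read_camera("side");t=ctrl.read_camera("top");np.savez("w_p.npz",R=T[0],p=T[1]);cv2.imwrite("pics/w_p.png",im);cv2.imwrite("pics/s_p.png",s)
print(proj("side",M),proj("top",M))
a=np.hstack([cv2.resize(s[150:250,250:350],(400,400),interpolation=2),cv2.resize(t[110:210,260:360],(400,400),interpolation=2)])
b=im[0:200,100:500]
cv2.imwrite("pics/pre.png",np.vstack([a,np.hstack([b,np.zeros_like(b)])]))
E
```

```text
[ -8.78372076  20.66338096  85.1720804   -5.03485903  42.43639555
 -80.83208319]
9.8917
11.0 [ 3.97778075e-04 -4.04569060e-05  8.40329757e-04] 0.0010488899272502739
[[293.2116249 190.1623312]] [[303.64219955 168.65288568]]
```

View pics/pre.png

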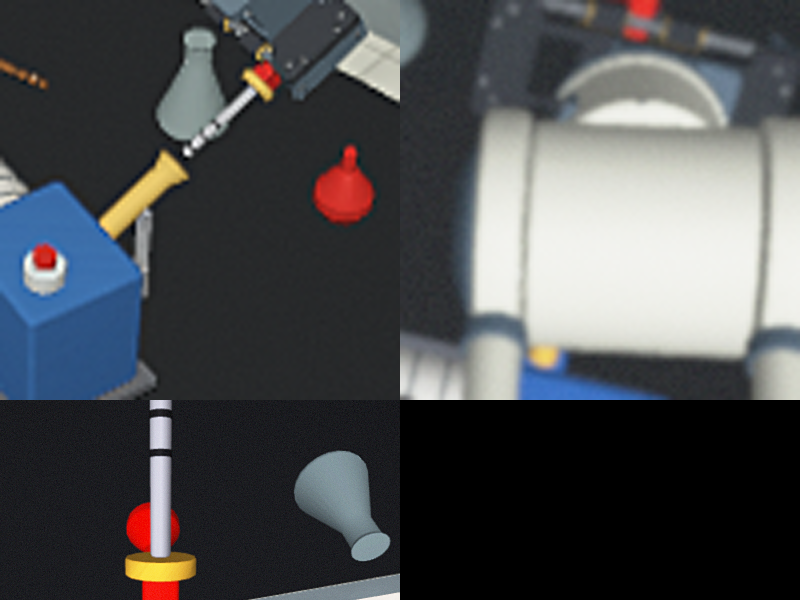

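The side view (upper left) shows the rod, with its tip at crop (188,150), in line with the tube mouth at (172,166). The bulb and flask are clear of the arm. Insert with a contact stop.

Run:
```python
from h import *
def st(l): 
    p=np.array(ctrl.current_tool_pos());e=p-ins(0);print(l,round(ctrl.current_t(),2),"d",(e@AX).round(4),"lat",(e-AX*(e@AX)).round(4),"F",np.round(ctrl.current_contact_force(),1),"w",round(ctrl.current_grip_width(),3))
st("pre")
r=ctrl.move_l(ins(.06),vel=.06,contact_N=8);st(f"in1 {r}")
if not r:
    r=ctrl.move_l(ins(-.008),vel=.04,contact_N=12);st(f"in2 {r}")
s=ctrl.read_camera("side");w=ctrl.read_camera("wrist")
cv2.imwrite("pics/ins.png",np.hstack([cv2.resize(s[140:240,240:340],(384,384),interpolation=2),w[:,80:464]]))
```

```text
pre 11.15 d 0.0923 lat [-0.0001  0.      0.0002] F [ 0.2  0.4 -0.4] w 0.171
in1 False 11.83 d 0.0603 lat [-0.      0.0001  0.    ] F [ 0.1 -0.4 -1.4] w 0.175
in2 True 13.17 d 0.0015 lat [ 0.      0.0001 -0.    ] F [ 2.4 -0.6  1.6] w 0.174
```

View pics/ins.png

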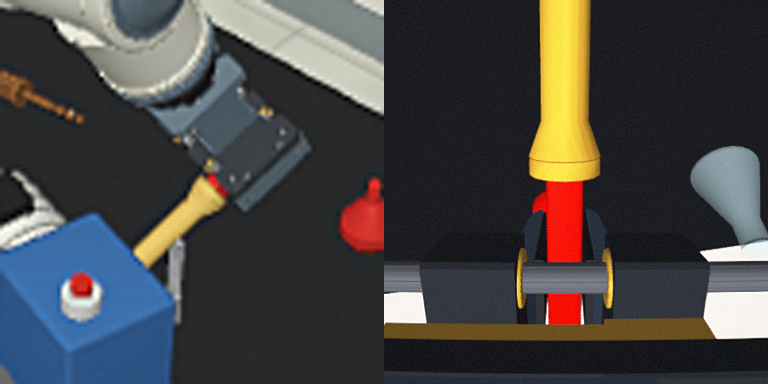

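Collar appears flush on the flare, at crop (565,165). One more gentle push confirms seating, then withdraw.

Run:
```python
from h import *
def st(l): 
    p=np.array(ctrl.current_tool_pos());e=p-ins(0);print(l,round(ctrl.current_t(),2),"d",(e@AX).round(4),"lat",(e-AX*(e@AX)).round(4),"F",np.round(ctrl.current_contact_force(),1),"w",round(ctrl.current_grip_width(),3),flush=True)
r=ctrl.move_l(ins(-.004),vel=.015,contact_N=18);st(f"push {r}")
ctrl.sleep(.2);st("hold")
ctrl.move_l(ins(.115),vel=.09);st("out")
T=tool();np.savez("w_o.npz",R=T[0],p=T[1]);im=ctrl.read_camera("wrist");cv2.imwrite("pics/w_o.png",im)
h=cv2.cvtColor(im,cv2.COLOR_BGR2HSV)
mm=(cv2.inRange(h,(0,200,60),(4,255,255))[150:240,258:266].mean(1)>128);print("red first row (183 before)",150+np.argmax(mm))
m=cv2.inRange(h,(0,0,130),(179,70,255));m[:,:240]=0;m[:,285:]=0
for r in(30,70,110,145): x=np.where(m[r])[0];print(r,x.min(),x.max())
b=(cv2.cvtColor(im,cv2.COLOR_BGR2GRAY)[:150,256:266].mean(1)<90);print("ring rows",np.where(b)[0])
```

```text
push True 13.56 d 0.0016 lat [-0.      0.0003  0.0001] F [1.1 0.1 1.2] w 0.177
hold 13.76 d 0.0016 lat [0.     0.0003 0.0001] F [ 1.7 -0.2  1.1] w 0.176
out 15.17 d 0.1143 lat [ 0.      0.     -0.0001] F [-0.7  0.1 -1.1] w 0.173
red first row (183 before) 182
30 250 269
70 250 269
110 251 268
145 251 268
ring rows [ 9 10 11 12 13 14 15 16 49 50 51 52 53 54 55]
```

The second push stopped at the same depth (1.6 mm), so the collar is seated, and the rod didn't slip in the grip. Now present it over the tile.

Run:
```python
from h import *
mk=np.array([.447,-.345]);gx=-mk/np.linalg.norm(mk);G=mk-.128*gx;R=down(gx)
ctrl.move_l(ins(.115)+[0,0,.06],vel=.15)
ctrl.goto([G[0],G[1],.25],R);print(ctrl.current_t())
ctrl.move_l([G[0],G[1],.071],vel=.12)
ctrl.sleep(.5);Rr,p=tool();tip=p+Rr@[0,-.019,.128];o=p+Rr@[0,-.019,.048]
print(ctrl.current_t(),"tip",tip,"origin",o,"tilt deg",np.degrees(np.arcsin(Rr[2,2])),ctrl.current_contact_force(),np.abs(ctrl.current_dq()).max(),ctrl.current_grip_width())
s=ctrl.read_camera("side");w=ctrl.read_camera("wrist");t=ctrl.read_camera("top");cv2.imwrite("pics/s_f.png",s);cv2.imwrite("pics/w_f.png",w);cv2.imwrite("pics/t_f.png",t)
print("side tip/origin",proj("side",[tip,o]),"top",proj("top",[tip,o]),"mark",proj("top",[*mk,.008]))
cv2.imwrite("pics/fin.png",np.vstack([np.hstack([cv2.resize(s[220:345,270:420],(384,320),interpolation=2),cv2.resize(t[140:265,330:480],(384,320),interpolation=2)]),np.hstack([w[:270,60:444],cv2.resize(s,(384,270))])]))
```

```text
17.2333
19.375 tip [ 0.44700676 -0.34499995  0.09003186] origin [ 0.51033793 -0.39387901  0.09003506] tilt deg -0.0022913811339872235 [-0.0781164  -0.04066357 -1.16056956] 0.09871110499432002 0.1752054595107548
side tip/origin [[340.96686842 278.1622957 ]
 [366.90343844 274.67573477]] top [[414.48089467 220.63326929]
 [430.34691445 197.42200377]] mark [[403.99719323 221.52247389]]
```

View pics/fin.png

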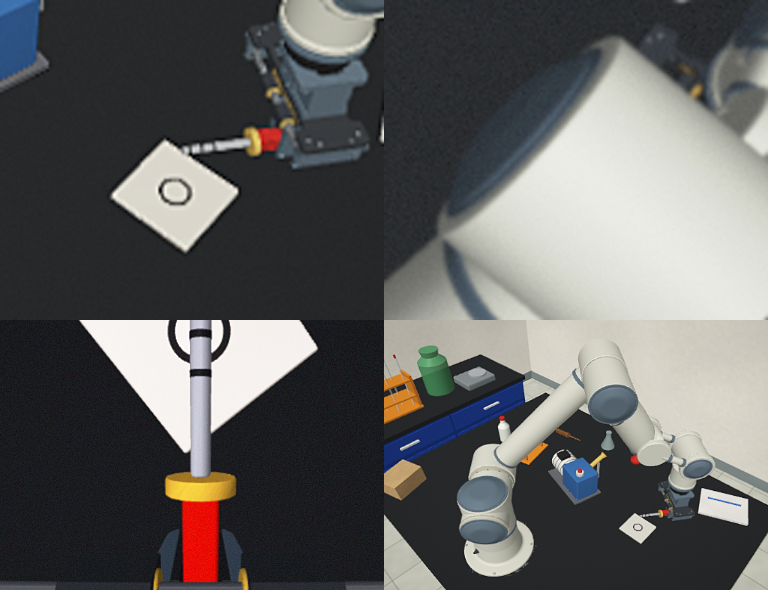

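The side view puts the tip at about (341,279), against a predicted (341,278). The collar is at (368,275), against (367,275). So the rod is level over the tile, with the ring below it, and flask, bulb and bottle are standing as before.

Run:
```python
from bench import ctrl
print(ctrl.current_t(),abs(ctrl.current_dq()).max());ctrl.sign_off()
```

```text
19.525 0.08146600737538358
the job is handed in; nothing more can be done
```

The gauge rod went down the brass dip tube until its collar stopped on the rim, came right out again, and was presented over the tile. I handed the job in at 19.5 s.

- **Insertion:** Contact stopped the rod 1.5 mm from the measured mouth position. A second, firmer push stopped at the same depth, so I take the collar as seated. The rod did not slip in the grip.
- **Final pose:** By the arm's readings, the tip is over the ring centre and 82 mm above the tile. The tool tilts less than 0.01° and the arm is essentially still. The side camera agrees with the tip and collar positions to about a pixel, and the wrist picture shows the ring under the rod.
- **Other objects:** The flask, bulb and wash bottle are standing in the last side picture. The arm partly hides the bulb there, and I did not measure their positions again.
- **Checks that failed or disagreed:**
  - The arm blocked the top camera in the final pose, so that check gave nothing.
  - Two estimates of the tube's direction differed by about 1° (-15.0° and roughly -15.9°). I used -15.2°, and the rod went in with almost no side force.
  - The two measurements of the tile ring differed by 2.5 mm, so I used the middle.

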